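# Put away the washed mixer accessories and nest the covers

## Task

Put the washed mixer parts away: stand the grey measuring cap, the chopping blade and the white pusher upright, each centred on the green pad that carries its own outline, with the blade and the pusher turned to lie along their outlines. Seat the large blue-rimmed cover, dome down, squarely in the black ring, and nest the small orange-rimmed cover, dome down, inside it. Leave the water bottle alone.

Things in the scene. Friction and masses are not known exactly. Their poses are not given: they have to be found in the camera images.
- cap: Grey plastic measuring cap, a stepped round solid standing on its wide end: foot 62 mm diameter for the lowest 18 mm, above it 50 mm diameter up to the top at 52 mm. About 90 g. Origin: centre of the underside, z up.
- blade: Chopping blade: upright black round hub 30 mm diameter, 64 mm tall, with two low gold-coloured wings, one towards +x and one towards -x, reaching 50 mm from the axis, their top at 11 mm height; a 44 mm round foot 6 mm high. Same seen after a half turn. About 120 g. Origin: centre of the underside, z up the hub, x along the wings. Grip the hub above the wings.
- pusher: White plastic pusher, an upright block 60 mm along x, 36 mm along y, 70 mm tall, with a flush red top label. Same after a half turn. About 110 g. Origin: centre of the underside, z up.
- cover_large: Large domed metal bowl cover lying dome down (open side up, like a bowl), blue rim band: 116 mm over the rim, 42 mm tall; the band is 8 mm thick (radially), 15 mm tall, at the very top; can be pinched there from above. Dome narrows to a flat crown 68 mm wide that it lies on; inner floor 5 mm thick. About 140 g. Origin: centre of the crown's underside, z up. Yaw is of no matter.
- cover_small: Small domed metal bowl cover lying dome down, orange rim band: 94 mm over the rim, 54 mm tall; the band is 8 mm thick (radially), 15 mm tall, at the very top; flat crown 58 mm wide. About 100 g. Origin: centre of the crown's underside, z up. Nested home, its origin is 5 mm above that of the large cover, its rim 17 mm above the large rim. Yaw is of no matter.
- pad_cap: Fixed green pad 100 x 100 mm, 4 mm thick, with a white circle outline (68 mm) at its centre: the place of the cap. Origin: centre of the underside; the top is at 4 mm.
- pad_blade: Fixed green pad 120 mm (x) x 80 mm (y), 4 mm thick, with a white two-winged propeller shape, wings along x: the place of the blade, whose x axis is to lie along the pad's x axis, either way round. Origin: centre of the underside; the top is at 4 mm.
- pad_pusher: Fixed green pad 100 mm (x) x 76 mm (y), 4 mm thick, with a white rectangle outline 66 mm (x) x 42 mm (y): the place of the pusher, whose x axis is to lie along the pad's x axis, either way round. Origin: centre of the underside; the top is at 4 mm.
- cradle: Fixed black ring on the counter, 100 mm outer and 80 mm inner diameter, 14 mm tall: the seat of the large cover, whose dome sinks into it so that its origin comes about 8 mm above the ring's origin. Origin: centre of the underside, on the counter.
- bottle: Clear water bottle with blue cap and label, 64 mm diameter, 190 mm tall, standing beside the work on the robot's left (+y). A bystander: not to be moved. Origin: centre of the underside.
Not all that is in view belongs to the job. There is more than one size of the cradle; the one meant has the size given above.

How it is judged (in metres and radians):
At the end, for the whole second after the job is handed in: Cap, blade, pusher upright on own pads within 12 mm of centre, blade and pusher within 14 deg of outline (half turn alike); large cover level in ring within 10 mm; small cover level and fully down inside it within 12 mm; upright within 7 deg; all released, at rest (horizontal distance between cap and pad_cap below 0.012 m and z of cap in the frame of pad_cap between 0.002 and 0.006 m and angle between each of cap, blade, pusher, cover_large, cover_small's own z axis and vertical below 0.12 rad and horizontal distance between blade and pad_blade below 0.012 m and z of blade in the frame of pad_blade between 0.002 and 0.006 m and horizontal distance between pusher and pad_pusher below 0.012 m and z of pusher in the frame of pad_pusher between 0.002 and 0.006 m and angle between the x axis of blade and the x axis of pad_blade, either way round below 0.25 rad and angle between the x axis of pusher and the x axis of pad_pusher, either way round below 0.25 rad and horizontal distance between cover_large and cradle below 0.01 m and z of cover_large in the frame of cradle between 0.003 and 0.012 m and horizontal distance between cover_small and cover_large below 0.012 m and z of cover_small in the frame of cover_large between 0.002 and 0.009 m and linear speed of each of cap, blade, pusher, cover_large, cover_small below 0.02 m/s and angular speed of each of cap, blade, pusher, cover_large, cover_small below 0.2 rad/s); the robot touches nothing.
It fails at once if the water bottle is pushed more than 25 mm or tipped (distance of bottle from where it was at the start of the episode above 0.025 m or angle between bottle's own z axis and vertical above 0.3 rad).
It also fails if it takes over 115 s, if anything falls off the work surface, if the arm or the gripper's body presses on something with over 40 N, if the wrist force passes 120 N, or if a joint passes its speed limit or range.

## Robot

A 6-joint arm with a two-finger parallel gripper is mounted at the origin on the work surface. World frame = base frame: x ahead of the robot, y to its left, z up, the work surface at z = 0. Lengths are in m, angles in degrees, forces in N, time in s.
With the tool pointing down it reaches from about 0.375 to 0.75 m from the base axis. Payload 9 kg.
Tool frame: the origin (TCP) lies at the very end of the fingers, on their centre line; the grasp point (between the pads) lies behind it (ctrl.tcp_to_grasp is the z of the grasp point in the tool frame, in m); z points along the fingers, y is the line along which they close (so a half turn about z gives the same grasp; the last joint's range is limited). The gripper opens to 85 mm and grips with 20 to 120 N. Pads are 22 mm wide; open, the fingers measure 114 mm over their backs; the gripper's body (76 mm by 85 mm) begins 54 mm behind the grasp point. The pads swing forward as they close: fully open they stand 13 mm farther back than shut.
Start: joints at [54.677, 5.964, 5.575, 89.605, 0, 77.527], TCP at [0.233, 0.553, 0.231] pointing down, gripper open.
Joint ranges: [-171.21, 171.21], [-48.23, 106.86], [-62.78, 66.21], [-105.2, 120.99], [-86.42, 89.51], [-180, 180]. Speed limits (degrees/s): [127.2, 127.2, 147.25, 180, 180, 180].

## Interface

Orientations are given as [roll, pitch, yaw] about the fixed x, y, z axes, in that order (R = Rz(yaw) Ry(pitch) Rx(roll)).
In Python, from workcell import monitor, grab_frame, camera_params, order, ctrl gives the robot as it stands. The module is installed in compiled form; this text tells all that it offers.
- The arm moves only by the tool send_rows, never from a script. Its argument "increments" is a list of rows, each a list of 3 entries, a list of its own where there are three numbers: the closure, from -1 (fully open) to 1 (shut), then the shift along the world's x, y, z in m, then the turn about the world's z in rad. In form: [[claw, [x, y, z], turn], ...]. A call has 1 to 8 rows; each row is the pose to reach, as a shift and turn from the pose commanded when the call began; what a row does not reach only later rows make up. A row lasts 1/10 s, in which the tool goes at most 50 mm and 8.59 degrees, less where a joint would pass 70% of its speed; a pose out of reach is approached as far as the arm can. A call with a gripper value outside its range is refused whole. The fingers move at their own pace and stop on an object; the grip force is fixed at half the most. Time passes only in rows, so rows that repeat a pose let the fingers close. It gives the time, the measured TCP pose, the force, the opening and the grip force at its end, in the units of the state.
- monitor.state(): the state, without advancing time (a new reading comes with each control period).
- grab_frame(name): name is "scene" or "top" or "wrist"; returns (picture, depth): 384x512x3 uint8, blue, green, red; 384x512 float32, m along the optical axis (not along the pixel's ray), 0 where there is no reading.
- camera_params(name): a dict with "K" (3x3 intrinsics, pixels), "R" (3x3) and "t" (3): a world point X has camera coordinates R X + t; the wrist camera has in their place "tool_from_camera" (4x4, takes a point from camera to tool coordinates, whose origin is the TCP and whose axes are the flange's). Camera axes: x right, y down, z forward; pixel columns grow to the right and rows downward; lengths in m; the calibration is good to about 2 mm. A picture is of the moment at which its call begins: read the wrist's pose just before it. camera_params takes no time and is no camera call.
- order.sign_off(): hands the job in; it is judged then, once.
The state is a dict: "time_s": time; "q": joint angles; "qd": joint speeds; "joint_torque": joint torques, N m; "tool_pos": TCP position; "ee_rot": TCP orientation; "ft_force": force on the tool from outside, world axes, zero at the start; "ft_torque": the same for the moment, N m; "width": finger opening in m; "grip_force": force on a finger pad.
Only numpy, scipy, OpenCV 4.12 (cv2) and the standard library are available. Lean on these libraries where they do the work, as an engineer would, in place of code of your own. Each camera call takes 0.05 s, during which the arm holds its last target. There are 200 camera calls.

## Working session

There is one attempt and no reset: what is moved stays moved. The work goes in short steps, Python scripts to look and compute and a tool call to move; the robot and the scene stay as the last step left them, time stands still between calls to the robot, and variables do not carry over. Pictures are saved under pics/ and viewed, at most 14 in all, crops included, and the job is handed in when it is done.

Besides the shell and the picture viewer there is one more tool, called after "Call:" as name([rows], argument=value, ...), one row to a line, values as JSON. send_rows: Moves the arm, as the interface text tells. Its arguments: {"type":"object","properties":{"increments":{"type":"array","items":{"type":"array"}}},"required":["increments"]}

```bash
mkdir -p pics
cat > h.py <<'E'
import numpy as np, cv2
from workcell import monitor, grab_frame, camera_params, order, ctrl
def cloud(name):
    im,d=grab_frame(name); P=camera_params(name); K=np.array(P["K"]);R=np.array(P["R"]);t=np.array(P["t"])
    v,u=np.mgrid[:384,:512]; X=np.stack([(u-K[0,2])/K[0,0]*d,(v-K[1,2])/K[1,1]*d,d],-1)
    W=(X-t)@R; W[d==0]=np.nan
    return im,W
E
python3 - <<'E'
from h import *
s=monitor.state(); print(s); print(ctrl.tcp_to_grasp)
im,W=cloud("top"); np.savez("top.npz",im=im,W=W); cv2.imwrite("pics/top.png",cv2.resize(im,(800,600),interpolation=cv2.INTER_CUBIC))
im,W=cloud("scene"); np.savez("scene.npz",im=im,W=W); cv2.imwrite("pics/scene.png",cv2.resize(im,(800,600),interpolation=cv2.INTER_CUBIC))
E
```

```text
{'time_s': 0.0, 'q': array([5.46785437e+01, 6.00092650e+00, 5.52854367e+00, 8.96048338e+01,
       1.23150521e-03, 7.75262535e+01]), 'qd': array([ 0.0011487 , -0.01690477,  0.00991563,  0.09692885, -0.00054103,
       -0.14921024]), 'joint_torque': array([ 2.85997696e-03, -5.56925654e+01,  5.03654194e+01,  1.65473018e-02,
       -1.55822390e-04, -4.39448252e-05]), 'tool_pos': array([0.23276703, 0.55265719, 0.230513  ]), 'ee_rot': array([-1.79924872e+02, -1.78806126e-02,  1.57152278e+02]), 'ft_force': array([ 0.79185442, -0.28263018,  0.68381709]), 'ft_torque': array([0.04195221, 0.00237853, 0.03002225]), 'grip_force': 0.0, 'width': 0.08550439615926049}
-0.0187
```

View pics/top.png

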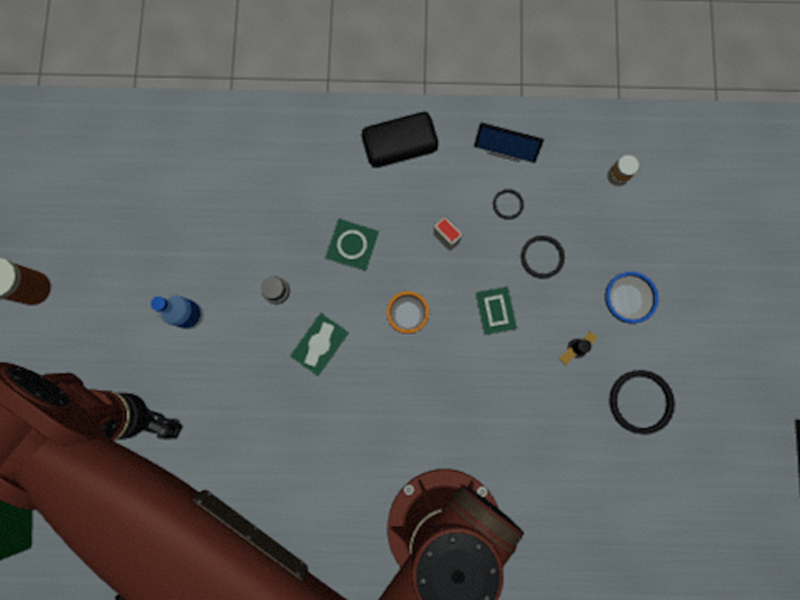

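View pics/scene.png

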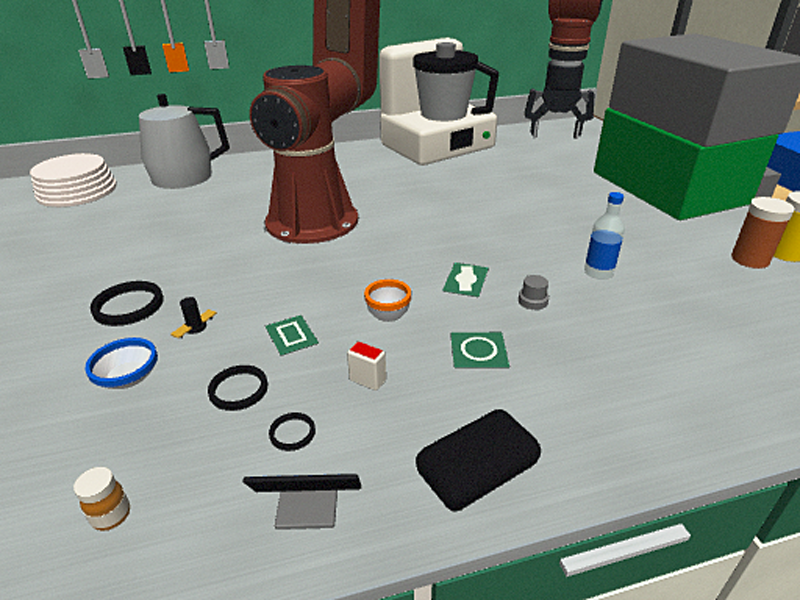

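Top view (800x600): cap (275,290), blade (579,347), pusher (447,233), blue cover (632,297), orange cover (408,312), pads for cap (352,244), blade (320,344) and pusher (496,311). There are three rings, at (508,204), (543,257) and (642,402), which I'll measure to pick the 100 mm one.

```bash
cat > seg.py <<'E'
from h import *
z=np.load("top.npz"); im,W=z["im"],z["W"]
hsv=cv2.cvtColor(im,cv2.COLOR_BGR2HSV); H,S,V=cv2.split(hsv)
Z=W[...,2]
def box(u,v,r): 
    m=np.zeros(Z.shape,bool); u=int(u*.64);v=int(v*.64); m[v-r:v+r+1,u-r:u+r+1]=1; return m
def rect(m,n):
    p=W[m][:,:2]; p=p[np.isfinite(p).all(1)]
    (c,s,a)=cv2.minAreaRect(p.astype(np.float32)*1000); print(n,len(p),"mean",p.mean(0).round(4),"rect",np.round(c,1),np.round(s,1),round(a,1),"z",np.nanpercentile(Z[m],[5,50,95]).round(4))
for n,u,v,r in [("ringS",508,204,14),("ringM",543,257,18),("ringL",642,402,25)]: rect(box(u,v,r)&(V<60),n)
for n,u,v,r in [("padcap",352,244,20),("padblade",320,344,22),("padpush",496,311,18)]:
    b=box(u,v,r); g=b&(H>60)&(H<95)&(S>110); rect(g,n)
    rect(b&(S<70)&(V>140),n+" white")
rect(box(632,297,20)&(H>100)&(H<130)&(S>150),"blue")
rect(box(408,312,18)&(H>5)&(H<25)&(S>150),"orange")
b=box(275,290,14); rect(b&(Z>.045),"captop"); rect(b&(Z>.01),"cap"); 
b=box(447,233,14); rect(b&(Z>.06),"pushtop"); rect(b&(S>150)&((H<10)|(H>170)),"red")
b=box(579,347,16); rect(b&(Z>.055),"hubtop"); rect(b&(H>12)&(H<35)&(S>110),"wings")
b=box(180,310,20); rect(b&(Z>.03),"bottle")
print(np.nanmedian(Z[box(430,380,8)]))
E
python3 seg.py
```

```text
ringS 89 mean [ 0.7229 -0.1353] rect [ 723.8 -134.6] [67.4 69.5] 89.3 z [-0.0005  0.0082  0.0144]
ringM 207 mean [ 0.5987 -0.2132] rect [ 598.7 -211.6] [97.3 98.1] 74.4 z [0.0073 0.013  0.0178]
ringL 512 mean [ 0.2765 -0.426 ] rect [ 277.8 -426.4] [139.  141.7] 62.4 z [0.009  0.0179 0.0236]
padcap 497 mean [0.6194 0.2255] rect [619.9 226. ] [95.8 95. ] 73.7 z [-0.0009  0.0035  0.0089]
padcap white 73 mean [0.6192 0.2276] rect [619.2 225.3] [63.9 62.8] 44.2 z [-0.0018  0.0046  0.0102]
padblade 384 mean [0.3868 0.2902] rect [387.  290.9] [ 76.3 115.5] 56.7 z [-0.0006  0.0041  0.0085]
padblade white 239 mean [0.387 0.291] rect [386.3 290.3] [44.4 95.7] 78.7 z [-0.0007  0.0044  0.01  ]
padpush 340 mean [ 0.4739 -0.1071] rect [ 474.3 -107.3] [94.6 71.2] 11.6 z [-0.0017  0.0036  0.0088]
padpush white 78 mean [ 0.4741 -0.1065] rect [ 473.7 -107.7] [64.8 41.6] 12.6 z [-0.0009  0.0039  0.0084]
blue 201 mean [ 0.5059 -0.4046] rect [ 511.3 -406. ] [113.1 125.1] 67.9 z [0.0347 0.0403 0.0459]
orange 154 mean [0.4603 0.093 ] rect [461.   92.7] [93.2 87.1] 1.2 z [0.0201 0.0525 0.0576]
captop 158 mean [0.5045 0.3954] rect [505.2 395.6] [48.9 45.7] 8.4 z [0.0469 0.0516 0.0564]
cap 251 mean [0.5011 0.391 ] rect [502.7 393.3] [54.7 59.8] 42.9 z [0.0157 0.049  0.0557]
pushtop 174 mean [0.638  0.0098] rect [639.2   9.7] [58.9 35.4] 44.4 z [0.0626 0.0688 0.0751]
red 77 mean [0.6411 0.0078] rect [641.1   7.9] [47.2 21.6] 45.4 z [0.064  0.0697 0.0755]
hubtop 61 mean [ 0.3909 -0.2869] rect [ 391.1 -287.2] [24.2 26.3] 1.7 z [0.0587 0.0638 0.0683]
wings 101 mean [ 0.39   -0.2854] rect [ 395.4 -290.6] [22.5 99.7] 38.8 z [0.0032 0.0102 0.0233]
bottle 501 mean [0.4391 0.5759] rect [441.7 583.5] [54.6 63.4] 75.9 z [0.0425 0.125  0.1904]
-0.00011742856280330398
```

Run:
```python
from h import *
im=np.load("top.npz")["im"]; c=im[110:285,290:440]; cv2.imwrite("pics/crop1.png",cv2.resize(c,(510,595),interpolation=cv2.INTER_CUBIC))
```

```text
(no output)
```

View pics/crop1.png

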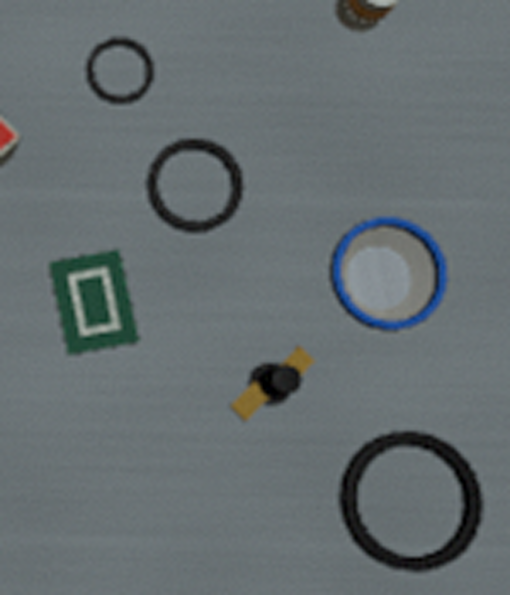

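Measured outer diameters are 69 mm, 98 mm and 140 mm. The crop shows them at (120,70), (195,185) and (411,500). The middle ring fits the 100 mm cradle, at world (0.599,-0.212). I'll refine the positions by intersecting pixel rays with planes of known height.

```bash
cat >> h.py <<'E'
def raypts(mask,h,name="top"):
    P=camera_params(name); K=np.array(P["K"]);R=np.array(P["R"]);t=np.array(P["t"])
    v,u=np.nonzero(mask); d=np.stack([(u-K[0,2])/K[0,0],(v-K[1,2])/K[1,1],np.ones(len(u))],-1)@R
    o=-R.T@t; s=(h-o[2])/d[:,2]; return (o+d*s[:,None])[:,:2]
def rr(mask,h,n):
    m=cv2.morphologyEx(mask.astype(np.uint8),cv2.MORPH_CLOSE,np.ones((3,3)))
    l,lab,st,ce=cv2.connectedComponentsWithStats(m)
    m=lab==(1+st[1:,4].argmax()); p=raypts(m,h).astype(np.float32)*1000
    c,s,a=cv2.minAreaRect(p); e,r=cv2.minEnclosingCircle(p); print(n,len(p),"mean",p.mean(0).round(1),"rect",np.round(c,1),np.round(s,1),round(a,1),"circ",np.round(e,1),round(2*r,1))
E
cat > seg2.py <<'E'
import io,contextlib
with contextlib.redirect_stdout(io.StringIO()): exec(open("seg.py").read())
P=camera_params("top"); print("cam",-np.array(P["R"]).T@np.array(P["t"]))
rr(box(543,257,18)&(V<60),.014,"ring")
for n,u,v,r in [("padcap",352,244,20),("padblade",320,344,22),("padpush",496,311,18)]:
    b=box(u,v,r); rr(b&(((H>60)&(H<95)&(S>110))|((S<70)&(V>140))),.004,n)
rr(box(632,297,20)&(H>100)&(H<130)&(S>150),.042,"blue")
rr(box(408,312,18)&(H>5)&(H<25)&(S>150),.054,"orange")
b=box(275,290,14); rr(b&(Z>.043),.052,"captop")
b=box(447,233,14); rr(b&(Z>.06),.07,"pushtop"); rr(b&(S>150)&((H<10)|(H>170)),.07,"red")
b=box(579,347,16); rr(b&(Z>.055),.064,"hubtop"); rr(b&(H>12)&(H<35)&(S>110)&(V>80),.011,"wings")
E
python3 seg2.py
```

```text
cam [0.27335146 0.08461559 1.42766557]
ring 208 mean [ 598.6 -212.9] rect [ 598.7 -210.4] [95.  96.9] 1.4 circ [ 598.9 -211.2] 99.6
padcap 678 mean [619.5 225.8] rect [619.8 226. ] [94.7 95.1] 73.9 circ [618.6 225.1] 129.4
padblade 704 mean [386.9 290.7] rect [386.9 290.9] [ 75.7 115.7] 57.0 circ [387.2 292.3] 134.1
padpush 526 mean [ 474.  -107.2] rect [ 474.1 -107.1] [94.2 70.4] 12.4 circ [ 474.7 -107.4] 112.9
blue 201 mean [ 505.5 -403.8] rect [ 505.2 -402.3] [110.6 112.8] 88.5 circ [ 506.1 -402.1] 115.4
orange 154 mean [459.8  92.9] rect [457.9  93.3] [86.3 85.7] 1.4 circ [458.1  93. ] 91.7
captop 164 mean [504.2 394.9] rect [504.5 395. ] [49.2 45. ] 3.3 circ [503.5 394.8] 51.4
pushtop 175 mean [637.6   9.9] rect [637.3  10. ] [59.3 34.9] 45.2 circ [637.2   9.7] 65.4
red 78 mean [640.9   7.7] rect [641.6   7.2] [46.8 20. ] 45.2 circ [642.5   6.3] 48.2
hubtop 61 mean [ 390.9 -286.8] rect [ 391.1 -287. ] [23.5 27.3] 1.4 circ [ 389.7 -287.2] 29.9
wings 55 mean [ 373.7 -266. ] rect [ 373.  -267.1] [19.3 32.7] 45.3 circ [ 373.5 -265.9] 35.9
```

Call:
send_rows([
  [-1,[0.271,-0.158,0],0],
  [-1,[0.271,-0.158,0],0],
  [-1,[0.271,-0.158,0],0],
  [-1,[0.271,-0.158,0],0],
  [-1,[0.271,-0.158,0],0],
  [-1,[0.271,-0.158,0],0],
  [-1,[0.271,-0.158,0],0],
  [-1,[0.271,-0.158,-0.05],0],
])

```text
time_s: 0.9
tool_pos: [0.5094, 0.3949, 0.1873]
ee_rot: [179.5, 0.4, 157.0]
ft_force: [0.7, 1.6, -0.3]
width: 0.0851
grip_force: 0.0
```

Call:
send_rows([
  [-1,[0,0,-0.05],0],
  [-1,[0,0,-0.09],0],
  [-1,[0,0,-0.125],0],
  [-1,[0,0,-0.15],0],
  [-1,[0,0,-0.159],0],
  [-1,[0,0,-0.159],0],
  [1,[0,0,-0.159],0],
  [1,[0,0,-0.159],0],
])

```text
time_s: 1.7
tool_pos: [0.5052, 0.3957, 0.0244]
ee_rot: [179.9, 0.1, 157.2]
ft_force: [0.6, 0.0, 0.3]
width: 0.059
grip_force: 0.0
```

Call:
send_rows([
  [1,[0,0,0],0],
  [1,[0,0,0],0],
  [1,[0,0,0],0],
  [1,[0,0,0],0],
  [1,[0,0,0],0],
])

```text
time_s: 2.2
tool_pos: [0.5054, 0.3957, 0.0247]
ee_rot: [179.8, 0.1, 157.2]
ft_force: [-1.2, -0.5, 6.0]
width: 0.0482
grip_force: 62.5
```

Call:
send_rows([
  [1,[0,0,0.04],0],
  [1,[0.03,-0.04,0.05],0],
  [1,[0.06,-0.085,0.05],0],
  [1,[0.09,-0.13,0.05],0],
  [1,[0.11,-0.165,0.05],0],
  [1,[0.115,-0.17,0.05],0],
  [1,[0.115,-0.17,0.03],0],
  [1,[0.115,-0.17,0.015],0],
])

```text
time_s: 3.0
tool_pos: [0.6194, 0.2248, 0.0372]
ee_rot: [180.0, 0.0, 157.1]
ft_force: [0.2, 0.8, -1.6]
width: 0.0481
grip_force: 62.6
```

Call:
send_rows([
  [1,[0,0,-0.006],0],
  [1,[0,0,-0.009],0],
  [1,[0,0,-0.01],0],
  [1,[0,0,-0.01],0],
  [1,[0,0,-0.01],0],
])

```text
time_s: 3.5
tool_pos: [0.6189, 0.2257, 0.0288]
ee_rot: [180.0, 0.0, 157.2]
ft_force: [-2.9, -1.2, 6.4]
width: 0.0483
grip_force: 63.2
```

Call:
send_rows([
  [-1,[0,0,0],0],
  [-1,[0,0,0],0],
  [-1,[0,0,0.001],0],
  [-1,[0,0,0.02],0],
  [-1,[0,0,0.06],0],
  [-1,[0,0,0.11],0.15],
  [-1,[0,-0.03,0.13],0.3],
  [-1,[0.005,-0.08,0.13],0.45],
])

```text
time_s: 4.3
tool_pos: [0.6257, 0.1487, 0.1624]
ee_rot: [180.0, 0.4, -176.8]
ft_force: [1.1, -0.1, -0.2]
width: 0.0856
grip_force: 0.0
```

Call:
send_rows([
  [-1,[0.003,-0.045,0],0.15],
  [-1,[0.007,-0.09,0],0.3],
  [-1,[0.013,-0.135,0],0.45],
  [-1,[0.013,-0.135,0],0.6],
  [-1,[0.013,-0.135,0],0.737],
  [-1,[0.013,-0.135,0],0.737],
  [-1,[0.013,-0.135,0],0.737],
])

```text
time_s: 5.0
tool_pos: [0.6368, 0.0124, 0.1573]
ee_rot: [180.0, 0.0, -135.4]
ft_force: [0.2, 0.6, 0.1]
width: 0.0855
grip_force: 0.0
```

Run:
```python
from h import *
s=monitor.state(); print(s["tool_pos"],s["ee_rot"])
im,d=grab_frame("wrist"); cv2.imwrite("pics/w1.png",im); print(camera_params("wrist"))
```

```text
[0.63682418 0.01237637 0.15733747] [ 1.79992473e+02  8.54249671e-04 -1.35410978e+02]
{'K': array([[273.89698172,   0.        , 254.41909211],
       [  0.        , 273.89698172, 187.37801844],
       [  0.        ,   0.        ,   1.        ]]), 'tool_from_camera': array([[-1.35497824e-04, -9.61437740e-01, -2.75022641e-01,
         6.98447280e-02],
       [ 9.99999985e-01, -1.59780743e-04,  6.58906308e-05,
        -8.28528627e-04],
       [-1.07293061e-04, -2.75022628e-01,  9.61437748e-01,
        -1.43437628e-01],
       [ 0.00000000e+00,  0.00000000e+00,  0.00000000e+00,
         1.00000000e+00]])}
```

View pics/w1.png

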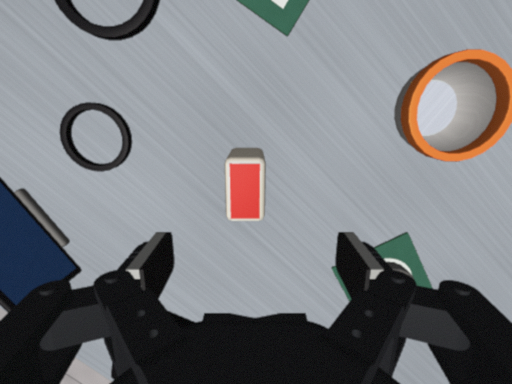

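The picture shows the pusher's red top at about (245,190), aligned with the tool, with the orange cover at (458,105), ringM at the top left and the cap pad at (400,265). The pusher is a few mm off the finger centre line, so I'll compute the offset.

```bash
cat >> h.py <<'E'
from scipy.spatial.transform import Rotation as Ro
def wray(s,uv,h):
    P=camera_params("wrist");K=P["K"];T=P["tool_from_camera"]
    R=Ro.from_euler("xyz",s["ee_rot"],degrees=True).as_matrix()
    uv=np.atleast_2d(np.asarray(uv,float)); d=np.c_[(uv[:,0]-K[0,2])/K[0,0],(uv[:,1]-K[1,2])/K[1,1],np.ones(len(uv))]@(R@T[:3,:3]).T
    o=R@T[:3,3]+s["tool_pos"]; k=(h-o[2])/d[:,2]; return (o+d*k[:,None])[:,:2]
def wrect(s,m,h,n):
    l,lab,st,ce=cv2.connectedComponentsWithStats(m.astype(np.uint8)); m=lab==(1+st[1:,4].argmax())
    v,u=np.nonzero(m); p=(wray(s,np.c_[u,v],h)*1000).astype(np.float32)
    c,z,a=cv2.minAreaRect(p); e,r=cv2.minEnclosingCircle(p); print(n,len(p),"mean",p.mean(0).round(1),"rect",np.round(c,1),np.round(z,1),round(a,1),"circ",np.round(e,1),round(2*r,1))
E
python3 - <<'E'
from h import *
s=monitor.state(); im=cv2.imread("pics/w1.png"); H,S,V=cv2.split(cv2.cvtColor(im,cv2.COLOR_BGR2HSV))
wrect(s,(S>150)&((H<10)|(H>170))&(V>100),.07,"red")
o=(S>150)&(H>5)&(H<25); wrect(s,o,.054,"orange")
E
```

```text
red 1477 mean [643.2   5.5] rect [643.7   5.7] [47.8 24.3] 44.6 circ [643.5   6. ] 53.2
orange 4239 mean [459.9  87.7] rect [465.6  87.2] [91.6 93.4] 59.1 circ [463.7  88.6] 98.9
```

Call:
send_rows([
  [-1,[0.006,-0.006,-0.03],0],
  [-1,[0.006,-0.006,-0.07],0],
  [-1,[0.006,-0.006,-0.11],0],
  [-1,[0.006,-0.006,-0.13],0],
  [-1,[0.006,-0.006,-0.13],0],
  [1,[0.006,-0.006,-0.13],0],
  [1,[0.006,-0.006,-0.13],0],
  [1,[0.006,-0.006,-0.13],0],
])

```text
time_s: 5.85
tool_pos: [0.6442, 0.006, 0.0295]
ee_rot: [-179.9, 0.1, -135.2]
ft_force: [0.1, 0.2, 0.2]
width: 0.0438
grip_force: 0.0
```

Call:
send_rows([
  [1,[0,0,0],0],
  [1,[0,0,0],0],
  [1,[0,0,0],0],
  [1,[0,0,0],0],
  [1,[0,0,0],0],
])

```text
time_s: 6.35
tool_pos: [0.6441, 0.006, 0.0293]
ee_rot: [-179.9, 0.1, -135.2]
ft_force: [-0.3, -0.5, 6.7]
width: 0.0356
grip_force: 60.7
```

Call:
send_rows([
  [1,[0,0,0.04],0],
  [1,[-0.03,-0.02,0.05],-0.1],
  [1,[-0.07,-0.046,0.05],-0.24],
  [1,[-0.11,-0.073,0.05],-0.38],
  [1,[-0.15,-0.1,0.05],-0.5],
  [1,[-0.17,-0.113,0.05],-0.565],
  [1,[-0.17,-0.113,0.03],-0.565],
  [1,[-0.17,-0.113,0.015],-0.565],
])

```text
time_s: 7.15
tool_pos: [0.4729, -0.1075, 0.0423]
ee_rot: [-179.9, 0.1, -167.6]
ft_force: [0.0, -0.1, -1.4]
width: 0.0355
grip_force: 60.2
```

Call:
send_rows([
  [1,[0,0,-0.006],0],
  [1,[0,0,-0.009],0],
  [1,[0,0,-0.01],0],
  [1,[0,0,-0.01],0],
  [1,[0,0,-0.01],0],
])

```text
time_s: 7.65
tool_pos: [0.4734, -0.1066, 0.0332]
ee_rot: [-180.0, 0.0, -167.5]
ft_force: [-3.7, 1.3, 5.8]
width: 0.0355
grip_force: 60.9
```

Call:
send_rows([
  [-1,[0,0,0],0],
  [-1,[0,0,0],0],
  [-1,[0,0,0.001],0],
  [-1,[0,0,0.02],0],
  [-1,[0,0,0.06],0],
  [-1,[0,0,0.1],0],
  [-1,[0,-0.02,0.12],0],
  [-1,[0.005,-0.065,0.12],0],
])

```text
time_s: 8.45
tool_pos: [0.4797, -0.1716, 0.1566]
ee_rot: [-179.8, 0.3, -167.3]
ft_force: [0.8, -0.1, 0.3]
width: 0.0854
grip_force: 0.0
```

Call:
send_rows([
  [-1,[0.005,-0.045,0],0],
  [-1,[0.01,-0.09,0],0],
  [-1,[0.015,-0.135,0],0],
  [-1,[0.015,-0.18,0],0],
  [-1,[0.015,-0.18,0],0],
  [-1,[0.015,-0.18,0],0],
  [-1,[0.015,-0.18,0],0],
])

```text
time_s: 9.15
tool_pos: [0.4929, -0.351, 0.1523]
ee_rot: [180.0, -0.0, -167.5]
ft_force: [0.3, 0.2, -0.1]
width: 0.0854
grip_force: 0.0
```

Run:
```python
from h import *
s=monitor.state(); print(s["tool_pos"],s["ee_rot"])
im,d=grab_frame("wrist"); cv2.imwrite("pics/w2.png",im); H,S,V=cv2.split(cv2.cvtColor(im,cv2.COLOR_BGR2HSV))
wrect(s,(S>150)&(H>100)&(H<130)&(V>60),.042,"blue")
```

```text
[ 0.49291754 -0.35099679  0.15227374] [ 1.79961862e+02 -1.93515043e-03 -1.67525703e+02]
blue 3022 mean [ 509.5 -410.9] rect [ 507.9 -406.9] [112.7 113.5] 12.5 circ [ 508. -406.] 115.7
```

View pics/w2.png

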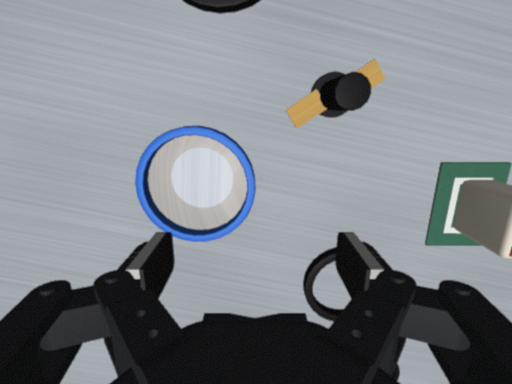

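The blue cover is at (196,183), circle centre about (0.507,-0.405). The blade is at (350,92), the occupied pusher pad at (470,205) and the cradle ring at (350,280). I'll pinch the cover's +y rim.

Call:
send_rows([
  [-1,[0.002,-0.001,-0.04],0],
  [-1,[0.002,-0.001,-0.08],0],
  [-1,[0.002,-0.001,-0.11],0],
  [-1,[0.002,-0.001,-0.125],0],
  [-1,[0.002,-0.001,-0.125],0],
  [-1,[0.002,-0.001,-0.125],0],
  [0.3,[0.002,-0.001,-0.125],0],
  [0.6,[0.002,-0.001,-0.125],0],
])

```text
time_s: 10.0
tool_pos: [0.4957, -0.3537, 0.0293]
ee_rot: [-179.9, 0.1, -167.6]
ft_force: [-0.1, 0.9, 0.1]
width: 0.0591
grip_force: 0.0
```

Call:
send_rows([
  [1,[0,0,0],0],
  [1,[0,0,0],0],
  [1,[0,0,0],0],
  [1,[0,0,0],0],
  [1,[0,0,0],0],
  [1,[0,0,0],0],
])

```text
time_s: 10.6
tool_pos: [0.4949, -0.353, 0.0276]
ee_rot: [-180.0, -0.0, -167.6]
ft_force: [-1.0, -0.6, 2.8]
width: 0.0056
grip_force: 57.2
```

Call:
send_rows([
  [1,[0,0,0.02],0],
  [1,[0,0,0.05],0],
  [1,[0.015,0.03,0.05],0],
  [1,[0.035,0.07,0.05],0],
  [1,[0.055,0.11,0.05],0],
  [1,[0.075,0.15,0.05],0],
  [1,[0.088,0.185,0.05],0],
  [1,[0.092,0.195,0.05],0],
])

```text
time_s: 11.4
tool_pos: [0.5874, -0.1539, 0.0768]
ee_rot: [179.9, -0.0, -167.4]
ft_force: [-0.6, -0.4, -1.4]
width: 0.0053
grip_force: 57.3
```

Call:
send_rows([
  [1,[0,0,0],0],
  [1,[0,0,0],0],
  [1,[0,0,0],0],
])

```text
time_s: 11.7
tool_pos: [0.5864, -0.1592, 0.0772]
ee_rot: [-180.0, -0.0, -167.6]
ft_force: [-0.2, -1.1, -2.3]
width: 0.0058
grip_force: 57.2
```

Run:
```python
from h import *
s=monitor.state(); print(s["tool_pos"],s["ee_rot"],s["width"])
a,_=grab_frame("wrist"); b,_=grab_frame("scene"); cv2.imwrite("pics/w3.png",np.hstack([cv2.resize(a,(400,300)),b[180:330,60:260].repeat(2,0).repeat(2,1)]))
H,S,V=cv2.split(cv2.cvtColor(a,cv2.COLOR_BGR2HSV))
wrect(s,(S>150)&(H>100)&(H<130)&(V>60),.092,"blue")
```

```text
[ 0.58639635 -0.15917923  0.07719871] [-1.79998575e+02 -1.46893212e-02 -1.67646851e+02] 0.005805120634334108
blue 8538 mean [ 582.3 -224.5] rect [ 590.  -214.2] [ 91.6 113.2] 14.0 circ [ 600.2 -210.5] 117.0
```

View pics/w3.png

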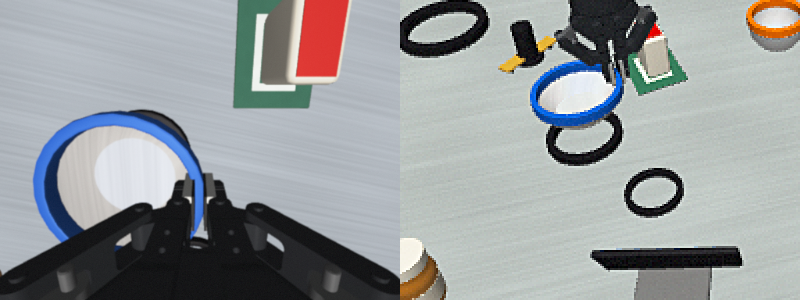

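The cover is held level above the ring, centre about (600,-211). Lowering it now.

Call:
send_rows([
  [1,[0.001,0,-0.02],0],
  [1,[0.001,0,-0.03],0],
  [1,[0.001,0,-0.037],0],
  [1,[0.001,0,-0.04],0],
  [1,[0.001,0,-0.042],0],
  [1,[0.001,0,-0.042],0],
])

```text
time_s: 12.4
tool_pos: [0.588, -0.158, 0.0364]
ee_rot: [-180.0, 0.0, -167.6]
ft_force: [-2.2, -0.0, 2.4]
width: 0.0058
grip_force: 57.9
```

Call:
send_rows([
  [-1,[0,0,0],0],
  [-1,[0,0,0],0],
  [-1,[0,0,0],0],
  [-1,[0,0,0.01],0],
  [-1,[0,0,0.05],0],
  [-1,[0,0,0.09],0],
  [-1,[-0.01,0.02,0.12],0],
  [-1,[-0.03,0.065,0.12],0],
])

```text
time_s: 13.2
tool_pos: [0.5607, -0.0955, 0.1613]
ee_rot: [-179.7, 0.4, -167.7]
ft_force: [0.4, 1.0, -0.7]
width: 0.0851
grip_force: 0.0
```

Call:
send_rows([
  [-1,[-0.02,0.044,0],0],
  [-1,[-0.04,0.088,0],0],
  [-1,[-0.06,0.132,0],0],
  [-1,[-0.08,0.176,0],0],
  [-1,[-0.1,0.215,0],0],
  [-1,[-0.108,0.227,0],0],
  [-1,[-0.108,0.227,0],0],
  [-1,[-0.108,0.227,0],0],
])

```text
time_s: 14.0
tool_pos: [0.4504, 0.1338, 0.1559]
ee_rot: [-180.0, 0.1, -167.5]
ft_force: [-0.2, 1.1, 0.5]
width: 0.0853
grip_force: 0.0
```

Run:
```python
from h import *
s=monitor.state(); print(s["tool_pos"],s["ee_rot"])
im,d=grab_frame("wrist"); H,S,V=cv2.split(cv2.cvtColor(im,cv2.COLOR_BGR2HSV))
wrect(s,(S>150)&(H>5)&(H<25)&(V>60),.054,"orange")
im,W=cloud("top"); np.savez("top2.npz",im=im,W=W)
cv2.imwrite("pics/t2.png",np.hstack([cv2.resize(im[120:270,190:440],(500,300),interpolation=cv2.INTER_CUBIC),cv2.resize(a:=grab_frame("wrist")[0],(300,225)).copy() if 0 else cv2.resize(grab_frame("wrist")[0],(300,300))]))
H,S,V=cv2.split(cv2.cvtColor(im,cv2.COLOR_BGR2HSV))
b=np.zeros(H.shape,bool); b[140:190,325:375]=1
rr(b&(S>150)&(H>100)&(H<130)&(V>50),.05,"blue")
```

```text
[0.45042386 0.13375484 0.15586549] [-1.79970422e+02  5.84228753e-02 -1.67539917e+02]
orange 2610 mean [461.2  88.4] rect [460.   90.1] [92.6 90.8] 12.5 circ [459.8  90.6] 93.4
blue 192 mean [ 600.6 -209.6] rect [ 599.6 -209.7] [107.9 111.2] 89.8 circ [ 599.5 -209. ] 113.9
```

View pics/t2.png

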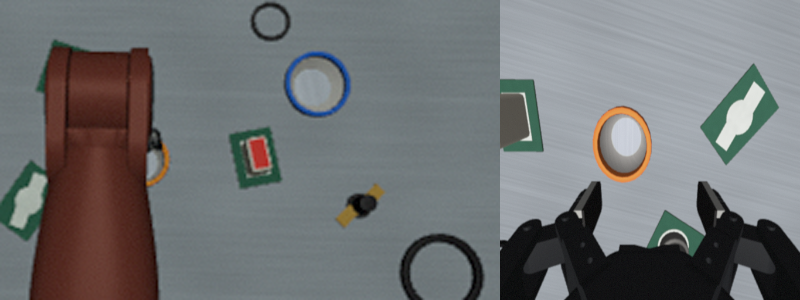

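The blue cover now sits in the ring at (317,84), and the pusher is on its pad at (257,155). The gripper is above the rim of the orange cover. Pinching it.

Call:
send_rows([
  [-1,[0,0,-0.04],0],
  [-1,[0,0,-0.08],0],
  [-1,[0,0,-0.105],0],
  [-1,[0,0,-0.115],0],
  [-1,[0,0,-0.115],0],
  [-1,[0,0,-0.115],0],
  [0.3,[0,0,-0.115],0],
  [0.6,[0,0,-0.115],0],
])

```text
time_s: 14.95
tool_pos: [0.4509, 0.1341, 0.0417]
ee_rot: [-180.0, 0.1, -167.6]
ft_force: [-0.5, 0.1, 0.5]
width: 0.0593
grip_force: 0.0
```

Call:
send_rows([
  [1,[0,0,0],0],
  [1,[0,0,0],0],
  [1,[0,0,0],0],
  [1,[0,0,0],0],
  [1,[0,0,0],0],
  [1,[0,0,0],0],
])

```text
time_s: 15.55
tool_pos: [0.4499, 0.1342, 0.0405]
ee_rot: [-180.0, 0.0, -167.6]
ft_force: [-1.5, 0.4, 4.0]
width: 0.0056
grip_force: 56.2
```

Call:
send_rows([
  [1,[0,0,0.02],0],
  [1,[0,0,0.06],0],
  [1,[0,0,0.095],0],
  [1,[0.02,-0.04,0.095],0],
  [1,[0.04,-0.084,0.095],0],
  [1,[0.06,-0.128,0.095],0],
  [1,[0.08,-0.172,0.095],0],
  [1,[0.1,-0.216,0.095],0],
])

```text
time_s: 16.35
tool_pos: [0.5503, -0.0837, 0.1349]
ee_rot: [180.0, -0.0, -167.6]
ft_force: [1.7, 0.6, -1.7]
width: 0.0059
grip_force: 56.1
```

Call:
send_rows([
  [1,[0.02,-0.044,0],0],
  [1,[0.035,-0.076,0],0],
  [1,[0.04,-0.086,0],0],
  [1,[0.04,-0.086,0],0],
  [1,[0.04,-0.086,0],0],
  [1,[0.04,-0.086,0],0],
])

```text
time_s: 16.95
tool_pos: [0.5895, -0.1663, 0.1354]
ee_rot: [180.0, -0.0, -167.5]
ft_force: [-0.3, 0.9, -0.2]
width: 0.0057
grip_force: 56.1
```

Run:
```python
from h import *
s=monitor.state(); print(s["tool_pos"],s["ee_rot"],s["width"])
a,_=grab_frame("wrist"); b,_=grab_frame("scene"); cv2.imwrite("pics/w4.png",np.hstack([cv2.resize(a,(400,300)),b[180:330,60:260].repeat(2,0).repeat(2,1)]))
H,S,V=cv2.split(cv2.cvtColor(a,cv2.COLOR_BGR2HSV))
wrect(s,(S>150)&(H>5)&(H<25)&(V>60),.149,"orange")
```

```text
[ 0.58946894 -0.16626584  0.135364  ] [ 1.79965648e+02 -1.22622362e-02 -1.67474404e+02] 0.005731489710497855
orange 6360 mean [ 583.9 -217.2] rect [ 589.4 -211.1] [73.  92.4] 15.4 circ [ 598.1 -208.6] 95.1
```

View pics/w4.png

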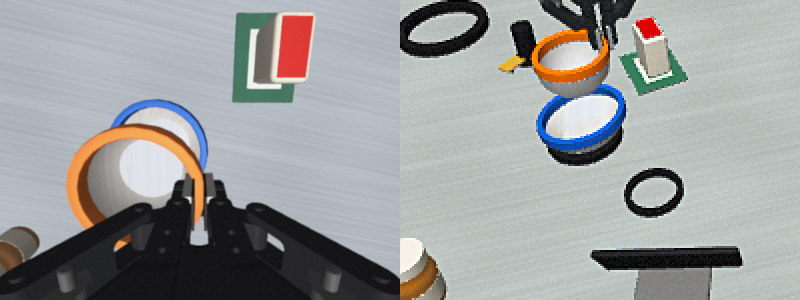

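Run:
```python
from h import *
def plane(im,W,b,n):
    H,S,V=cv2.split(cv2.cvtColor(im,cv2.COLOR_BGR2HSV))
    m=b&(S>150)&(H>100)&(H<130)&(V>50)&np.isfinite(W[...,2])&(W[...,2]>.03); p=W[m]
    c=p[:,:2].mean(0); A=np.c_[p[:,:2]-c,np.ones(len(p))]
    for _ in range(5):
        x=np.linalg.lstsq(A,p[:,2],rcond=None)[0]; r=p[:,2]-A@x; k=abs(r)<2*r.std(); A=A[k];p=p[k]
    print(n,len(p),"slope deg",np.degrees(x[:2]).round(1),"z",x[2].round(4),"res",r.std().round(4))
z=np.load("top2.npz"); b=np.zeros((384,512),bool); b[140:190,325:375]=1; plane(z["im"],z["W"],b,"seated")
z=np.load("top.npz"); b[:]=0; b[165:215,380:430]=1; plane(z["im"],z["W"],b,"initial")
```

```text
seated 163 slope deg [1.5 5.8] z 0.0495 res 0.0022
initial 171 slope deg [-0.2  0.5] z 0.0408 res 0.0024
```

Depth shows the seated large cover tilted about 6°, with the +y rim high. The small cover is held level, so pressing it down on that high side should level the large one. I'll go gently and watch the force.

Call:
send_rows([
  [1,[0,-0.002,-0.03],0],
  [1,[0,-0.002,-0.05],0],
  [1,[0,-0.002,-0.065],0],
  [1,[0,-0.002,-0.072],0],
  [1,[0,-0.002,-0.076],0],
  [1,[0,-0.002,-0.076],0],
])

```text
time_s: 17.65
tool_pos: [0.59, -0.1697, 0.0596]
ee_rot: [-180.0, 0.0, -167.5]
ft_force: [0.0, 0.3, -0.7]
width: 0.0058
grip_force: 56.2
```

Call:
send_rows([
  [1,[0,0,-0.002],0],
  [1,[0,0,-0.004],0],
  [1,[0,0,-0.006],0],
  [1,[0,0,-0.006],0],
])

```text
time_s: 18.05
tool_pos: [0.5905, -0.1699, 0.0544]
ee_rot: [-180.0, 0.1, -167.5]
ft_force: [-0.1, 0.7, 4.6]
width: 0.0059
grip_force: 56.9
```

Call:
send_rows([
  [1,[0,0,-0.001],0],
  [1,[0,0,-0.002],0],
  [1,[0,0,-0.003],0],
  [1,[0,0,-0.003],0],
])

```text
time_s: 18.45
tool_pos: [0.5908, -0.1697, 0.0539]
ee_rot: [-179.9, 0.1, -167.5]
ft_force: [-8.4, 6.5, 23.7]
width: 0.0057
grip_force: 59.6
```

Call:
send_rows([
  [1,[0,0,0.002],0],
  [1,[0,0,0.003],0],
  [0.85,[0,0,0.003],0],
  [0.8,[0,0,0.003],0],
  [0.7,[0,0,0.003],0],
  [0.6,[0,0,0.003],0],
  [0.6,[0,0,0.003],0],
])

```text
time_s: 19.15
tool_pos: [0.5897, -0.1698, 0.053]
ee_rot: [180.0, -0.0, -167.6]
ft_force: [-0.4, -0.6, 0.1]
width: 0.017
grip_force: 0.2
```

Call:
send_rows([
  [0.6,[0,0,0.02],0],
  [0.6,[0,0,0.05],0],
  [0.6,[0,0,0.09],0],
  [-1,[-0.02,0.02,0.11],0],
  [-1,[-0.06,0.05,0.11],0],
  [-1,[-0.06,0.05,0.11],0],
])

```text
time_s: 19.75
tool_pos: [0.525, -0.1159, 0.162]
ee_rot: [179.8, -0.2, -167.4]
ft_force: [0.2, -0.9, -0.4]
width: 0.0602
grip_force: 0.0
```

```bash
cat > tilt.py <<'E'
from h import *
im,W=cloud("top"); np.savez("top3.npz",im=im,W=W)
b=np.zeros((384,512),bool); b[135:190,325:375]=1
H,S,V=cv2.split(cv2.cvtColor(im,cv2.COLOR_BGR2HSV))
for n,c,h in [("blue",(H>100)&(H<130),.05),("orange",(H>5)&(H<25),.067)]:
    m=b&c&(S>150)&(V>50)&(W[...,2]>h-.02); rr(m,h,n); p=W[m]
    c=p[:,:2].mean(0); A=np.c_[p[:,:2]-c,np.ones(len(p))]
    for _ in range(5):
        x=np.linalg.lstsq(A,p[:,2],rcond=None)[0]; r=p[:,2]-A@x; k=abs(r)<2*r.std(); A=A[k];p=p[k]
    print(n,len(p),"slope deg",np.degrees(x[:2]).round(1),"z",x[2].round(4),"res",r.std().round(4))
s,_=grab_frame("scene"); cv2.imwrite("pics/t%d.png"%int(monitor.state()["time_s"]*10),np.hstack([cv2.resize(im[120:240,300:420],(400,400),interpolation=cv2.INTER_CUBIC),cv2.resize(s[180:280,90:190],(400,400),interpolation=cv2.INTER_CUBIC)]))
E
python3 tilt.py; ls pics
```

```text
crop1.png
scene.png
t2.png
top.png
w1.png
w2.png
w3.png
w4.pngTraceback (most recent call last):
  File "tilt.py", line 6, in <module>
    m=b&c&(S>150)&(V>50)&(W[...,2]>h-.02); rr(m,h,n); p=W[m]
                                           ~~^^^^^^^
  File "h.py", line 15, in rr
    m=lab==(1+st[1:,4].argmax()); p=raypts(m,h).astype(np.float32)*1000
              ~~~~~~~~~~~~~~~^^
ValueError: attempt to get argmax of an empty sequence
```

Call:
send_rows([
  [-1,[-0.03,-0.03,0],-0.14],
  [-1,[-0.06,-0.065,0],-0.28],
  [-1,[-0.09,-0.1,0],-0.42],
  [-1,[-0.12,-0.135,0],-0.56],
  [-1,[-0.139,-0.167,0],-0.7],
  [-1,[-0.139,-0.167,0],-0.84],
  [-1,[-0.139,-0.167,0],-0.98],
  [-1,[-0.139,-0.167,0],-1.112],
])

```text
time_s: 20.6
tool_pos: [0.391, -0.2881, 0.1633]
ee_rot: [180.0, 0.0, 128.3]
ft_force: [-0.3, 0.2, 0.2]
width: 0.0855
grip_force: 0.0
```

Call:
send_rows([
  [-1,[0,0,0],0],
  [-1,[0,0,0],0],
])

```text
time_s: 20.8
tool_pos: [0.3911, -0.2873, 0.1633]
ee_rot: [180.0, -0.0, 128.9]
ft_force: [-0.3, 1.2, 0.7]
width: 0.0853
grip_force: 0.0
```

```bash
python3 - <<'E'
from h import *
s=monitor.state(); print(s["tool_pos"],s["ee_rot"])
im,d=grab_frame("wrist"); cv2.imwrite("pics/w5.png",im); H,S,V=cv2.split(cv2.cvtColor(im,cv2.COLOR_BGR2HSV))
wrect(s,cv2.morphologyEx(((S>110)&(H>12)&(H<35)&(V>80)).astype(np.uint8),cv2.MORPH_CLOSE,np.ones((45,45))),.011,"wings")
E
python3 tilt.py; ls pics
```

```text
[ 0.39108678 -0.28727279  0.16327723] [ 1.79996193e+02 -2.28752593e-03  1.28945961e+02]
wings 2253 mean [ 654.6 -198. ] rect [ 656.2 -204.1] [126.1  98.8] 38.9 circ [ 665.2 -209.1] 136.5
blue 138 mean [ 598.  -191.6] rect [ 600.8 -203.8] [ 99.4 112.8] 73.3 circ [ 599.6 -208. ] 113.3
blue 130 slope deg [1.9 6.5] z 0.0503 res 0.0025
orange 164 mean [ 595.8 -209.8] rect [ 595.5 -209.5] [86.  88.8] 89.7 circ [ 595.3 -209. ] 92.9
orange 138 slope deg [2.  6.7] z 0.0653 res 0.0023
crop1.png
scene.png
t2.png
t209.png
top.png
w1.png
w2.png
w3.png
w4.png
w5.png
```

View pics/w5.png

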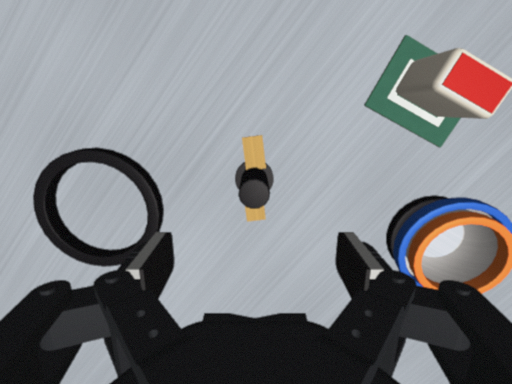

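The blade's hub top is at (254,193), with wing ends at (253,137) and (256,220), well aligned with the gripper. Both covers at (460,240) sit tilted about 7°, +y side high, and I'll fix that after the blade.

Run:
```python
from h import *
s=monitor.state(); print(wray(s,[[254,193]],.064), wray(s,[[253,137],[256,220]],.011), wray(s,[[253,137],[256,220]],.011).mean(0))
```

```text
[[ 0.39441353 -0.29175268]] [[ 0.36456766 -0.25650831]
 [ 0.42701403 -0.32865497]] [ 0.39579084 -0.29258164]
```

Call:
send_rows([
  [-1,[0.003,-0.004,-0.04],0],
  [-1,[0.003,-0.004,-0.08],0],
  [-1,[0.003,-0.004,-0.12],0],
  [-1,[0.003,-0.004,-0.14],0],
  [-1,[0.003,-0.004,-0.14],0],
  [-1,[0.003,-0.004,-0.14],0],
  [1,[0.003,-0.004,-0.14],0],
  [1,[0.003,-0.004,-0.14],0],
])

```text
time_s: 21.75
tool_pos: [0.3947, -0.2918, 0.0251]
ee_rot: [180.0, 0.2, 128.8]
ft_force: [1.2, -0.2, 0.3]
width: 0.0591
grip_force: 0.0
```

Call:
send_rows([
  [1,[0,0,0],0],
  [1,[0,0,0],0],
  [1,[0,0,0],0],
  [1,[0,0,0],0],
  [1,[0,0,0],0],
])

```text
time_s: 22.25
tool_pos: [0.3943, -0.2913, 0.0242]
ee_rot: [180.0, 0.1, 128.7]
ft_force: [-1.1, 0.7, 5.8]
width: 0.0285
grip_force: 58.9
```

Call:
send_rows([
  [1,[0,0,0.04],0],
  [1,[0,0,0.08],0],
  [1,[0.005,0.03,0.1],0],
  [1,[0.01,0.075,0.1],0.03],
  [1,[0.02,0.12,0.1],0.06],
  [1,[0.025,0.165,0.1],0.09],
  [1,[0.03,0.21,0.1],0.12],
  [1,[0.03,0.255,0.1],0.15],
])

```text
time_s: 23.05
tool_pos: [0.4238, -0.0341, 0.1233]
ee_rot: [180.0, 0.0, 137.4]
ft_force: [1.2, 1.0, -1.5]
width: 0.0288
grip_force: 59.5
```

Call:
send_rows([
  [1,[0,0.045,0],0.03],
  [1,[-0.005,0.09,0],0.06],
  [1,[-0.01,0.135,0],0.09],
  [1,[-0.02,0.18,0],0.12],
  [1,[-0.025,0.225,0],0.15],
  [1,[-0.03,0.27,0],0.15],
  [1,[-0.037,0.31,0],0.15],
  [1,[-0.037,0.327,0],0.15],
])

```text
time_s: 23.85
tool_pos: [0.3854, 0.2941, 0.1231]
ee_rot: [180.0, -0.0, 146.1]
ft_force: [0.3, 0.3, -0.5]
width: 0.0287
grip_force: 59.6
```

Call:
send_rows([
  [1,[0,0,-0.03],0],
  [1,[0,0,-0.06],0],
  [1,[0,0,-0.08],0],
  [1,[0,0,-0.08],0],
  [1,[0,0,-0.08],0],
])

```text
time_s: 24.35
tool_pos: [0.3867, 0.2911, 0.0436]
ee_rot: [-180.0, -0.0, 145.9]
ft_force: [-0.1, 0.1, -0.5]
width: 0.0288
grip_force: 59.6
```

Run:
```python
from h import *
s=monitor.state(); print(s["tool_pos"],s["ee_rot"],s["width"])
b,_=grab_frame("wrist"); cv2.imwrite("pics/w6.png",b)
```

```text
[0.38668221 0.29112308 0.04364964] [-1.79981435e+02 -1.89071935e-02  1.45917600e+02] 0.02882543911338736
```

View pics/w6.png

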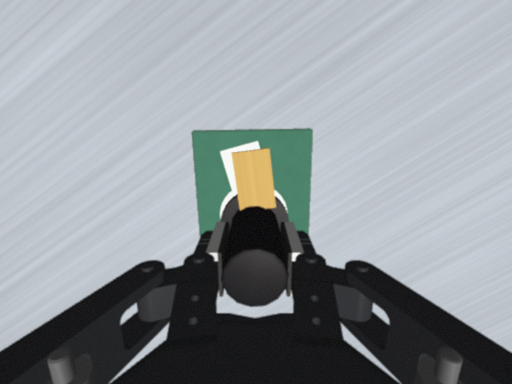

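The blade hangs over its pad: wing end at (252,150), but the white outline's wing end at (240,147) leans away from the pad's edges. I'll measure the outline axis in the first top picture.

Run:
```python
import io,contextlib
with contextlib.redirect_stdout(io.StringIO()): exec(open("seg.py").read())
b=box(320,344,22); w=b&(S<70)&(V>130)
g=cv2.morphologyEx((b&(H>60)&(H<95)&(S>110)).astype(np.uint8),cv2.MORPH_CLOSE,np.ones((15,15)))
l,lab,st,ce=cv2.connectedComponentsWithStats((w&(cv2.erode(g,np.ones((3,3)))>0)).astype(np.uint8)); m=lab==(1+st[1:,4].argmax())
p=raypts(m,.004); c=p.mean(0); q=p-c
ang=lambda q:np.degrees(np.arctan2(*np.linalg.eigh(q.T@q)[1][:,1][::-1]))%180
print(len(p),c,"PCA",ang(q)); r=np.hypot(*q.T)
for lo in (.025,.03,.035):
    k=r>lo; e=q[k]; s=e[:,1]>0; print(lo,k.sum(),ang(e),e[s].mean(0).round(4),e[~s].mean(0).round(4))
im2=im[190:250,175:235]; cv2.imwrite("pics/pad.png",cv2.resize(im2,(480,480),interpolation=cv2.INTER_CUBIC))
```

```text
248 [0.38702881 0.29119904] PCA 154.96356640542848
0.025 105 155.23952548320548 [-0.0333  0.0154] [ 0.0334 -0.0157]
0.03 81 155.54519884555117 [-0.0363  0.0166] [ 0.0362 -0.0164]
0.035 62 156.08858066083238 [-0.0386  0.017 ] [ 0.0387 -0.0171]
```

View pics/pad.png

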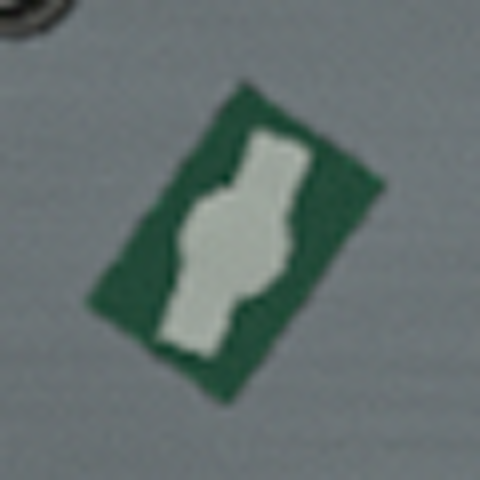

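The pad edges give 147°, the outline's centre axis about 155°, and its wing sides lean a little more. I'll turn the blade another 6° to about 152°, which is inside the 14° tolerance whichever is right, then set it down.

Call:
send_rows([
  [1,[0,0,0],0.1],
  [1,[0,0,-0.006],0.1],
  [1,[0,0,-0.011],0.1],
  [1,[0,0,-0.014],0.1],
  [1,[0,0,-0.016],0.1],
  [1,[0,0,-0.0165],0.1],
  [1,[0,0,-0.0165],0.1],
])

```text
time_s: 25.1
tool_pos: [0.3868, 0.2912, 0.0282]
ee_rot: [-180.0, 0.0, 151.6]
ft_force: [-6.6, -3.2, 14.5]
width: 0.0287
grip_force: 61.1
```

Call:
send_rows([
  [1,[0,0,0.001],0],
  [0.7,[0,0,0.001],0],
  [0.4,[0,0,0.001],0],
  [0,[0,0,0.001],0],
  [-0.2,[0,0,0.02],0],
  [-0.2,[0,0,0.06],0],
  [-0.2,[0,0,0.1],0],
  [-0.2,[0.01,-0.03,0.13],-0.1],
])

```text
time_s: 25.9
tool_pos: [0.3966, 0.2628, 0.159]
ee_rot: [179.9, 0.0, 146.1]
ft_force: [1.6, 0.2, -0.4]
width: 0.0515
grip_force: 0.0
```

Call:
send_rows([
  [1,[0.02,-0.04,0],-0.15],
  [1,[0.04,-0.08,0],-0.3],
  [1,[0.06,-0.12,0],-0.45],
  [1,[0.08,-0.16,0],-0.6],
  [1,[0.1,-0.2,0],-0.75],
  [1,[0.12,-0.24,0],-0.9],
  [1,[0.145,-0.28,0],-1.05],
  [1,[0.17,-0.32,0],-1.2],
])

```text
time_s: 26.7
tool_pos: [0.5676, -0.0607, 0.1565]
ee_rot: [180.0, -0.0, 76.8]
ft_force: [0.9, 0.9, 1.2]
width: 0.0001
grip_force: 0.0
```

Call:
send_rows([
  [1,[0.025,-0.04,0],-0.054],
  [1,[0.05,-0.09,0],-0.054],
  [1,[0.05,-0.09,-0.03],-0.054],
  [1,[0.05,-0.09,-0.06],-0.054],
  [1,[0.05,-0.09,-0.06],-0.054],
  [1,[0.05,-0.09,-0.06],-0.054],
])

```text
time_s: 27.3
tool_pos: [0.6163, -0.1484, 0.0967]
ee_rot: [-179.9, -0.0, 74.1]
ft_force: [-0.0, 0.4, 1.3]
width: -0.0001
grip_force: 0.0
```

Run:
```python
from h import *
s=monitor.state(); print(s["tool_pos"],s["ee_rot"],s["width"])
b,_=grab_frame("wrist"); c,_=grab_frame("scene"); t,_=grab_frame("top"); cv2.imwrite("pics/w7.png",np.vstack([np.hstack([cv2.resize(b,(400,300)),cv2.resize(c[190:280,80:200],(400,300),interpolation=cv2.INTER_CUBIC)]),np.hstack([cv2.resize(t[130:250,170:330],(400,300),interpolation=cv2.INTER_CUBIC),cv2.resize(c[150:270,150:310],(400,300),interpolation=cv2.INTER_CUBIC)])]))
```

```text
[ 0.61632759 -0.14839902  0.09669074] [-1.79918732e+02 -1.33864291e-02  7.40760861e+01] -5.3277192240631276e-05
```

View pics/w7.png

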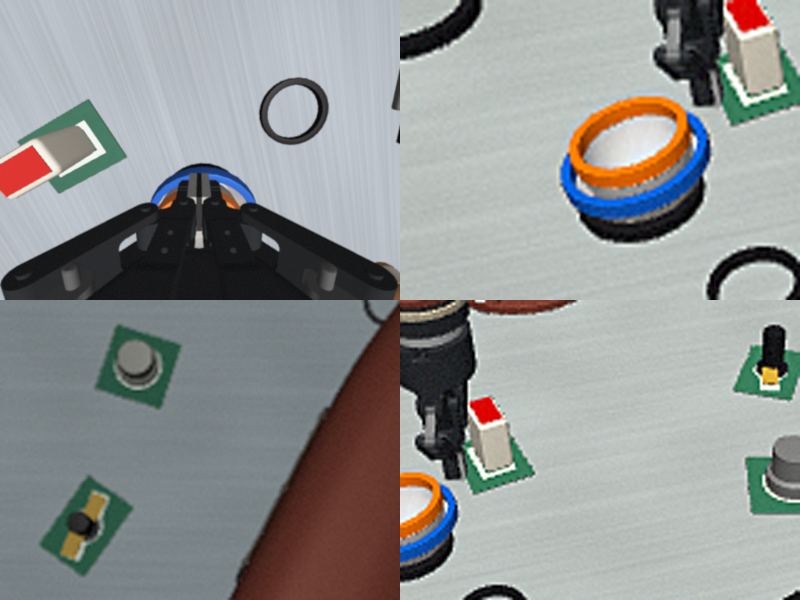

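Cap, blade and pusher stand on their pads. The covers' right-hand (+y) rim at (690,140) is visibly high, and the closed fingers are above it. Pressing down gently.

Call:
send_rows([
  [1,[0,0,-0.02],0],
  [1,[0,0,-0.034],0],
  [1,[0,0,-0.037],0],
  [1,[0,0,-0.039],0],
  [1,[0,0,-0.041],0],
  [1,[0,0,-0.041],0],
])

```text
time_s: 28.05
tool_pos: [0.6171, -0.1489, 0.0563]
ee_rot: [180.0, 0.0, 74.1]
ft_force: [0.5, 0.4, 1.1]
width: 0.0004
grip_force: 0.0
```

Call:
send_rows([
  [1,[0,0,-0.001],0],
  [1,[0,0,-0.002],0],
  [1,[0,0,-0.003],0],
  [1,[0,0,-0.003],0],
])

```text
time_s: 28.45
tool_pos: [0.6171, -0.1486, 0.053]
ee_rot: [180.0, -0.0, 74.1]
ft_force: [0.8, 2.5, 3.1]
width: -0.0001
grip_force: 1.6
```

Call:
send_rows([
  [1,[0,0,-0.001],0],
  [1,[0,0,-0.002],0],
  [1,[0,0,-0.003],0],
  [1,[0,0,-0.003],0],
])

```text
time_s: 28.85
tool_pos: [0.6172, -0.1485, 0.0502]
ee_rot: [180.0, -0.0, 74.1]
ft_force: [1.1, 3.6, 6.3]
width: -0.0006
grip_force: 3.3
```

Call:
send_rows([
  [1,[0,0,-0.001],0],
  [1,[0,0,-0.002],0],
  [1,[0,0,-0.002],0],
  [1,[0,0,-0.002],0],
])

```text
time_s: 29.25
tool_pos: [0.6178, -0.1483, 0.0494]
ee_rot: [179.9, -0.1, 74.1]
ft_force: [-0.6, 7.3, 11.7]
width: 0.0004
grip_force: 6.5
```

Call:
send_rows([
  [1,[0,0,0.02],0],
  [1,[0,0,0.06],0],
  [1,[0,0,0.11],0],
  [1,[-0.04,-0.025,0.11],0],
  [1,[-0.08,-0.05,0.11],0],
  [1,[-0.12,-0.075,0.11],0],
  [1,[-0.16,-0.1,0.11],0],
  [1,[-0.2,-0.125,0.11],0],
])

```text
time_s: 30.05
tool_pos: [0.4149, -0.2746, 0.1574]
ee_rot: [-180.0, 0.0, 74.1]
ft_force: [0.3, -0.6, 0.9]
width: -0.0
grip_force: 0.0
```

Call:
send_rows([
  [1,[-0.025,-0.02,0],0],
  [1,[-0.025,-0.02,0],0],
  [1,[-0.025,-0.02,0],0],
])

```text
time_s: 30.35
tool_pos: [0.3913, -0.2943, 0.1577]
ee_rot: [-180.0, 0.0, 74.0]
ft_force: [0.4, 0.3, -0.0]
width: 0.0002
grip_force: 0.0
```

```bash
python3 tilt.py; python3 tilt.py|grep slope
```

```text
blue 161 mean [ 595.1 -199.7] rect [ 599.6 -209.8] [108.  111.3] 89.8 circ [ 599.6 -209.4] 114.4
blue 133 slope deg [1.8 3.4] z 0.0493 res 0.0024
orange 166 mean [ 596.2 -210.8] rect [ 594.7 -210.4] [89.6 90.2] 44.9 circ [ 596.3 -209.6] 93.7
orange 144 slope deg [1.6 2.1] z 0.0657 res 0.0021
blue 136 slope deg [2.5 2.2] z 0.0492 res 0.0022
orange 150 slope deg [0.7 3.2] z 0.0659 res 0.0022
```

Tilt is now about 3° (limit 6.9°), and the heights and centring fit. Checking the other three from the same top image.

Run:
```python
from h import *
z=np.load("top3.npz"); im,W=z["im"],z["W"]; Z=W[...,2]; H,S,V=cv2.split(cv2.cvtColor(im,cv2.COLOR_BGR2HSV))
def box(u,v,r): 
    m=np.zeros(Z.shape,bool); u=int(u*.64);v=int(v*.64); m[v-r:v+r+1,u-r:u+r+1]=1; return m
rr(box(352,244,20)&(Z>.047),.056,"cap"); rr(box(320,344,20)&(Z>.06),.068,"hub")
b=box(320,344,20)&(H>12)&(H<35)&(S>110)&(V>80); p=raypts(b,.015); q=p-p.mean(0); v=np.linalg.eigh(q.T@q)[1][:,1]; print("wings",len(p),p.mean(0),np.degrees(np.arctan2(v[1],v[0]))%180)
rr(box(496,311,18)&(S>150)&((H<10)|(H>170)),.074,"red")
```

```text
cap 161 mean [617.9 227. ] rect [617.7 226.3] [50.2 45.4] 2.1 circ [617.7 227.9] 50.7
hub 61 mean [384.7 293.6] rect [384.7 293.4] [26.5 25.9] 47.1 circ [384.5 293.9] 29.2
wings 114 [0.38581529 0.29387946] 152.10857252842067
red 84 mean [ 471.  -104.8] rect [ 471.  -104.7] [44.6 21. ] 12.5 circ [ 470.5 -104.4] 45.8
```

```bash
python3 -c "
from workcell import order
print(order.sign_off())"
```

```text
the job is handed in; nothing more can be done
None
```

I handed the job in at about 31 s; the sign-off gave no verdict. By my last images the cap, blade and pusher are within 5 mm of their pad centres (blade at 152°, between the pad's edges at 147° and its outline at 155°), and both covers are seated within 5 mm and tilted about 3°. The bottle was not approached.

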